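# Draw a sample jar from its light stand and push it home in the reader's V

## Task

Draw the wide sample jar straight up out of its light stand, so that the stand neither tips nor lifts nor gets dragged away, and set the jar down upright on the bench, without dropping it, in the open in front of the reader's V-shaped stop, a few centimetres short of its place. Let go of it, then push it along the bench, still upright, into the V until it rests against both faces. Leave the other things on the bench where they are.

Things in the scene. Friction and masses are not known exactly. Their poses are not given: they have to be found in the camera images.
- jar: The wide closed sample jar: amber glass, black screw cap, paper band; a plain straight cylinder 50 mm in diameter (cap too) and 85 mm tall, about 200 g. Origin: centre of its underside; z is its axis, up. It starts upright in its stand, underside 30 mm and top 115 mm above the bench, which is at z = 0.
- stand: The light (60 g) loose grey plastic stand that holds the wide jar: 66 x 66 mm in plan, 70 mm high, four thin legs, a shelf at 30 mm on which the jar stands, and a 5 mm top plate (upper side at 70 mm) with a round 53 mm hole. The jar's top 45 mm are clear above the plate; it must rise 40 mm to leave the hole. Origin: centre of its footprint on the bench, on the axis of the hole; z up.
- reader: Fixed sample reader: white housing 150 x 150 x 50 mm high with an upright 90 degree V-stop of two polished, slick aluminium walls (45 mm high, 8 mm thick, faces 70 mm long) on the bench before its front. Origin: on the bench, on the seated jar's axis. +x points from there into the V's corner (35 mm off) and to the housing (front 47 mm off); the V opens to -x, roughly towards the robot; z up.
- seat (a point): Point on the bench where the centre of the jar's underside belongs when the jar rests against both faces of the V (the reader's origin and axes). The jar is pushed in along +x. The V's mouth is 99 mm wide, its wall ends 14 to 20 mm on the -x side of this point; the bench is clear for at least 120 mm on that side.
- stand_slim: A second stand of the same size and make, with a 27 mm hole; holds the slim bottle. The two stands may change places. Origin: centre of its footprint. To be left alone.
- slim_bottle: A slim amber bottle, 24 mm in diameter, 90 mm tall, black cap, in the second stand (top 120 mm above the bench). Origin: centre of its underside. To be left alone.
- beaker: Empty glass beaker, 70 mm in diameter, 90 mm tall. Origin: centre of its underside. To be left alone.
- loose_cap: A loose blue screw cap lying on the bench, 40 mm in diameter, 14 mm high. Origin: centre of its underside. To be left alone.
- wash_bottle: Small white wash bottle with a green spout, 52 mm in diameter, 117 mm tall. Origin: centre of its underside. To be left alone.
- tip_box: Grey box with a clear lid, 120 x 80 mm, 60 mm high. Origin: centre of its underside. To be left alone.
Mind the look-alikes: they are no part of the job. Leave any blue look-alike of the jar alone.

How it is judged:
By the outcome, as a careful person would: the job done as asked, in the order asked, and still so for the second after the job is handed in, with the robot touching nothing.
It also fails if it takes over 64 s, if anything falls off the work surface, if the arm or the gripper's body presses on something with over 40 N, if the wrist force passes 120 N, or if a joint passes its speed limit or range.

## Robot

A 6-joint arm with a two-finger parallel gripper is mounted at the origin on the work surface. World frame = base frame: x ahead of the robot, y to its left, z up, the work surface at z = 0. Lengths are in m, angles in degrees, forces in N, time in s.
With the tool pointing down it reaches from about 0.4 to 0.825 m from the base axis. Payload 7 kg.
Tool frame: the origin (TCP) lies on the mounting face of the last link; the fingertips stand 178 mm ahead of it and the grasp point (between the pads) lies 159 mm ahead of it; z points along the fingers, y is the direction in which the jaws open and shut (so a half turn about z gives the same grasp; the last joint's range is limited). The gripper opens to 88 mm and grips with 3 to 60 N. Pads are 19 mm wide; open, the fingers measure 130 mm over their backs; the gripper's body (78 mm by 193 mm) begins 47 mm behind the grasp point.
Start: joints at [80.678, 20.546, 0.682, 0, -70.136, -16.507], TCP at [0.294, 0.608, 0.405] pointing down, gripper open.
Joint ranges: [-176.03, 176.03], [-82.01, 121.73], [-58.28, 71.71], [-173.87, 95.51], [-174.79, -0.11], [-173.66, 173.66]. Speed limits (degrees/s): [136.94, 136.94, 172.46, 180, 180, 180].

## Interface

Orientations are given as [roll, pitch, yaw] about the fixed x, y, z axes, in that order (R = Rz(yaw) Ry(pitch) Rx(roll)).
In Python, from plant import r gives the robot as it stands. The module is installed in compiled form; this text tells all that it offers.
- The arm moves only by the tool carry_out, never from a script. Its argument "plan" is a list of rows, each a list of 3 entries, a list of its own where there are three numbers: the shift along the tool's x, y, z in m, then the turn, a rotation vector about the tool's x, y, z in degrees, then the closure in counts, from 0 (fully open) to 255 (shut). In form: [[[x, y, z], [ax, ay, az], hand], ...]. A call has 1 to 12 rows; each row shifts and turns the commanded pose from where the row before left it, along the tool's axes as they then stand; what a row does not reach is not made up. A row lasts 1/12 s, in which the tool goes at most 41.7 mm and 7.16 degrees, less where a joint would pass 70% of its speed; a pose out of reach is approached as far as the arm can. A call is refused whole if a number of a shift passes 0.0417 or a number of a turn 7.16, either way. A call with a gripper value outside its range is refused whole. The fingers move at their own pace and stop on an object; "grip_force" is the grip in N (left out, the last holds). Time passes only in rows, so rows that do not move let the fingers close. It gives the time, the measured TCP pose, the force and the opening at its end, in the units of the state.
- r.get_state(): the state, without advancing time (a new reading comes with each control period).
- r.capture(name): name is "scene" or "side" or "wrist"; returns the picture (480x640x3 uint8, red, green, blue); there is no depth.
- r.get_calibration(name): a dict with "K" (3x3 intrinsics, pixels), "rvec" (rotation vector, rad) and "tvec" (3), from world to camera coordinates, as OpenCV has them. Camera axes: x right, y down, z forward; pixel columns grow to the right and rows downward; lengths in m; the calibration is good to about 2 mm. A picture is of the moment at which its call begins: read the wrist's pose just before it. get_calibration takes no time and is no camera call; for the wrist camera it gives the pose at the moment of the call.
- r.close_job(): hands the job in, once; it reports no verdict.
The state is a dict: "time_s": time; "joints": joint angles; "qd": joint speeds; "joint_torque": joint torques, N m; "tcp_pos": TCP position; "eef_rot": TCP orientation; "contact_force": force on the tool from outside, world axes, zero at the start; "moment": the same for the moment, N m; "gripper_width": finger opening in m.
Only numpy, scipy, OpenCV 4.12 (cv2) and the standard library are available. Lean on these libraries where they do the work, as an engineer would, in place of code of your own. Each camera call takes 0.05 s, during which the arm holds its last target. There are 200 camera calls.

## Working session

There is one attempt and no reset: what is moved stays moved. The work goes in short steps, Python scripts to look and compute and a tool call to move; the robot and the scene stay as the last step left them, time stands still between calls to the robot, and variables do not carry over. Pictures are saved under pics/ and viewed, about 8 in all and at most 12, crops included, and the job is handed in when it is done.

Besides the shell and the picture viewer there is one more tool, called after "Emit:" as name(argument=value, ...), one argument or row to a line, values as JSON. carry_out: Moves the arm, as the interface text tells. Its arguments: {"type":"object","properties":{"plan":{"type":"array","items":{"type":"array"}},"grip_force":{"type":"number"}},"required":["plan"]}

```bash
mkdir -p pics; cat > h.py <<'E'
import numpy as np, cv2
from plant import r
def snap(cam,name):
    c=r.get_calibration(cam); im=r.capture(cam)
    cv2.imwrite(f'pics/{name}.png',cv2.cvtColor(im,cv2.COLOR_RGB2BGR))
    np.savez(f'pics/{name}.npz',K=c['K'],rvec=c['rvec'],tvec=c['tvec']); return im
def load(name):
    d=np.load(f'pics/{name}.npz'); R=cv2.Rodrigues(d['rvec'].reshape(3))[0]
    return d['K'],R,d['tvec'].reshape(3)
def ray(name,uv):
    K,R,t=load(name); d=R.T@np.linalg.inv(K)@np.array([*uv,1.]); return -R.T@t,d
def atz(name,uv,z):
    o,d=ray(name,uv); return o+d*(z-o[2])/d[2]
def tri(obs):
    A=0;b=0
    for n,uv in obs:
        o,d=ray(n,uv); d=d/np.linalg.norm(d); P=np.eye(3)-np.outer(d,d); A=A+P; b=b+P@o
    return np.linalg.solve(A,b)
def proj(name,p):
    K,R,t=load(name); q=K@(R@np.array(p)+t); return q[:2]/q[2]
E
python3 - <<'E'
from h import *
a=[snap(c,c+'0') for c in ('scene','side','wrist')]
for c in ('scene0','side0','wrist0'): print(c,-load(c)[1].T@load(c)[2], load(c)[1].T[:,2])
print(r.get_state())
E
```

```text
scene0 [ 1.06504642 -0.73904999  0.96161955] [-0.39782625  0.55261185 -0.73236222]
side0 [0.37742733 0.68661691 0.89346996] [ 0.18610059 -0.64718364 -0.73926985]
wrist0 [0.35857995 0.57533898 0.38292611] [-0.23906408  0.11494955 -0.9641758 ]
{'time_s': 0.15, 'joints': array([ 8.06782797e+01,  2.05838927e+01,  6.45956315e-01, -1.51941840e-02,
       -7.01350737e+01, -1.65076094e+01]), 'qd': array([ 0.04595585, -0.26751091,  0.13689152,  0.15604224,  0.05684119,
        0.08422841]), 'joint_torque': array([-1.43678873e-03, -5.83275282e+01,  2.93291223e+01,  7.00125352e+00,
        8.79210653e-03, -1.05050526e-04]), 'tcp_pos': array([0.29402584, 0.60744651, 0.4039157 ]), 'eef_rot': array([ 1.79925940e+02, -7.05069881e-03, -2.58344973e+01]), 'contact_force': array([-1.12365527, -1.06391791,  0.10311821]), 'moment': array([-0.00162863, -0.0298875 , -0.02823851]), 'gripper_width': 0.08777836333241935}
```

View pics/scene0.png

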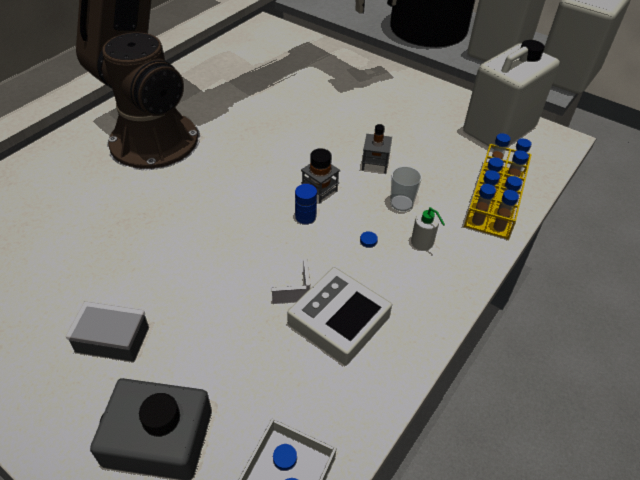

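View pics/side0.png

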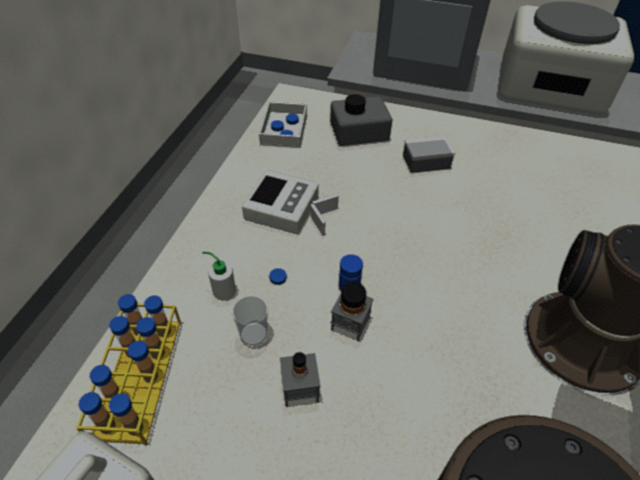

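The scene view shows the jar and stand at about (320,170), the blue look-alike at (306,203), the V at (295,285) and the slim stand at (377,150). The side view shows the jar at (354,300) and the V at (322,212). Next I'll look at enlarged crops.

```bash
python3 - <<'E'
from h import *
def crop(n,x,y,w,h,s): 
    return cv2.resize(cv2.imread(f'pics/{n}.png')[y:y+h,x:x+w],None,fx=s,fy=s,interpolation=cv2.INTER_CUBIC)
a=np.vstack([np.hstack([crop('scene0',280,140,80,60,5),crop('side0',310,275,80,60,5)]),
 np.hstack([crop('scene0',260,250,80,60,5),crop('side0',280,180,80,60,5)])])
cv2.imwrite('pics/c1.png',a)
print('jar top',tri([('scene0',(320,156)),('side0',(354,292))]))
print('blue top',tri([('scene0',(306,190)),('side0',(350,262))]))
E
```

```text
jar top [0.47115855 0.10825009 0.10947246]
blue top [0.50079468 0.01682519 0.08559077]
```

View pics/c1.png

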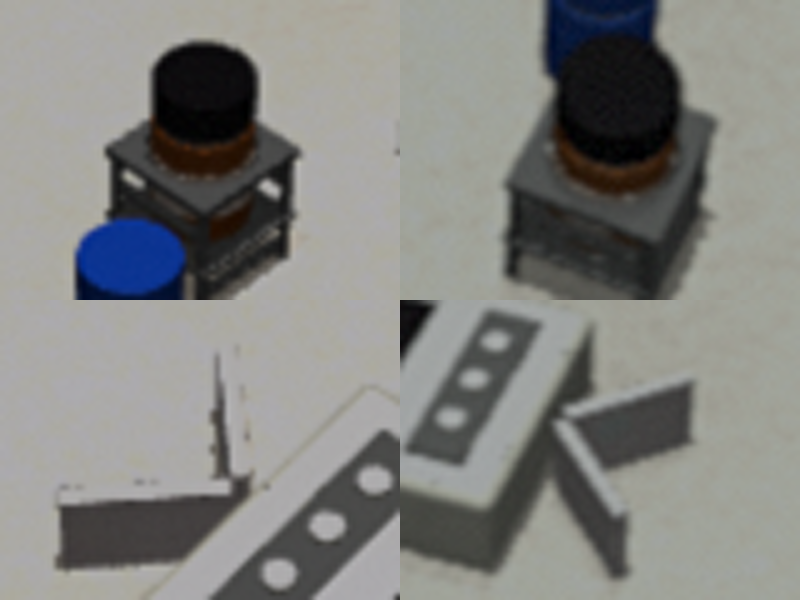

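View pics/wrist0.png

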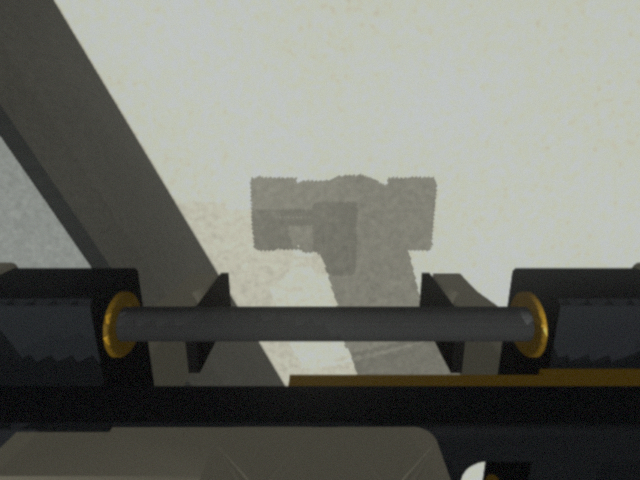

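The crops put the cap top centre at scene (321,156) and side (354,291). The V wall-top ends are visible in both.

```bash
python3 - <<'E'
from h import *
s=lambda x,y,ox,oy:(ox+(x+.5)/5-.5,oy+(y+.5)/5-.5)
S1=lambda x,y:s(x,y,280,140); D1=lambda x,y:s(x-400,y,310,275)
S2=lambda x,y:s(x,y-300,260,250); D2=lambda x,y:s(x-400,y-300,280,180)
print('jar',tri([('scene0',S1(205,79)),('side0',D1(619,78))]))
for n,p in dict(bottomcorner_scene_l=S1(107,152),r=S1(300,153),f=S1(205,210)).items(): print('stand',n,atz('scene0',p,.07))
for n,p in dict(l=D1(505,185),r=D1(717,122),f=D1(655,238)).items(): print('stand side',n,atz('side0',p,.07))
# V top points
for n,p in dict(Lend_in=S2(57,488),Lend_out=S2(60,505),corner=S2(240,485),Rend=S2(217,355),Rend2=S2(237,348)).items(): print('V scene',n,atz('scene0',p,.045))
for n,p in dict(Aend=D2(692,383),corner=D2(557,415),Bend_in=D2(628,512),Bend_out=D2(612,516),Acorner_in=D2(572,420)).items(): print('V side',n,atz('side0',p,.045))
# housing top corners
print('house',[atz('scene0',p,.05).round(3) for p in((335,269),(391,304),(347,350),(290,312))],[atz('side0',p,.05).round(3) for p in((262,171),(319,184),(297,222),(244,203))])
for n,a,b in (('slim',(379,128),(299,356)),('beaker',(405,175),(251,306)),('cap',(369,238),(278,275)),('blue',(306,190),(350.5,263)),('wash',(426,218),(222,272))): print(n,tri([('scene0',a),('side0',b)]).round(3))
E
```

```text
jar [0.47317064 0.10722526 0.11305316]
stand bottomcorner_scene_l [0.43701578 0.0779069  0.07      ]
stand r [0.51000791 0.13319021 0.07      ]
stand f [0.49799627 0.07318718 0.07      ]
stand side l [0.50930346 0.1404213  0.07      ]
stand side r [0.43620723 0.08525836 0.07      ]
stand side f [0.44684654 0.14646238 0.07      ]
V scene Lend_in [ 0.58926481 -0.21969701  0.045     ]
V scene Lend_out [ 0.59564124 -0.22554545  0.045     ]
V scene corner [ 0.64684546 -0.17398011  0.045     ]
V scene Rend [ 0.59805916 -0.12529832  0.045     ]
V scene Rend2 [ 0.60240582 -0.11716106  0.045     ]
V side Aend [ 0.59205366 -0.2136505   0.045     ]
V side corner [ 0.64918085 -0.17070256  0.045     ]
V side Bend_in [ 0.59670172 -0.11728043  0.045     ]
V side Bend_out [ 0.60317139 -0.11240036  0.045     ]
V side Acorner_in [ 0.64107094 -0.16957161  0.045     ]
house [array([ 0.667, -0.107,  0.05 ]), array([ 0.805, -0.112,  0.05 ]), array([ 0.794, -0.25 ,  0.05 ]), array([ 0.659, -0.247,  0.05 ])] [array([ 0.805, -0.24 ,  0.05 ]), array([ 0.649, -0.237,  0.05 ]), array([ 0.659, -0.092,  0.05 ]), array([ 0.803, -0.114,  0.05 ])]
slim [0.527 0.276 0.116]
beaker [0.654 0.189 0.093]
cap [0.659 0.042 0.01 ]
blue [0.5   0.018 0.084]
wash [0.753 0.116 0.073]
```

Emit:
carry_out(
  plan=[
    [[0.025, 0.025, 0.003], [0, 0, 0], 0],
    [[0.025, 0.025, 0.003], [0, 0, 0], 0],
    [[0.025, 0.025, 0.003], [0, 0, 0], 0],
    [[0.025, 0.025, 0.003], [0, 0, 0], 0],
    [[0.025, 0.025, 0.003], [0, 0, 0], 0],
    [[0.025, 0.025, 0.003], [0, 0, 0], 0],
    [[0.025, 0.025, 0.003], [0, 0, 0], 0],
    [[0.025, 0.025, 0.003], [0, 0, 0], 0],
    [[0.025, 0.025, 0.003], [0, 0, 0], 0],
    [[0.025, 0.025, 0.003], [0, 0, 0], 0],
    [[0.025, 0.025, 0.003], [0, 0, 0], 0],
    [[0.025, 0.025, 0.003], [0, 0, 0], 0],
  ],
)

```text
time_s: 1.15
tcp_pos: [0.4334, 0.2051, 0.3686]
eef_rot: [-180.0, 0.0, -25.8]
contact_force: [0.1, -0.6, -0.8]
gripper_width: 0.0879
```

Emit:
carry_out(
  plan=[
    [[0.02, 0.02, 0.002], [0, 0, 0], 0],
    [[0.02, 0.02, 0.002], [0, 0, 0], 0],
    [[0.02, 0.02, 0.002], [0, 0, 0], 0],
    [[0.01, 0.01, 0.002], [0, 0, 0], 0],
    [[0.008, 0.002, 0], [0, 0, 0], 0],
    [[0, 0, 0], [0, 0, 0], 0],
    [[0, 0, 0], [0, 0, 0], 0],
  ],
)

```text
time_s: 1.73
tcp_pos: [0.4725, 0.1081, 0.3606]
eef_rot: [180.0, 0.0, -25.9]
contact_force: [-0.7, 0.4, -0.1]
gripper_width: 0.0878
```

```bash
python3 - <<'E'
from h import *
s=r.get_state(); print(s['time_s'],s['tcp_pos'],s['eef_rot'],s['joints'])
snap('wrist','w1'); print(proj('w1',(.473,.107,.115)))
E
```

```text
1.7333 [0.4725082  0.10809012 0.36061496] [ 1.79996803e+02  4.28941072e-03 -2.58870988e+01] [ 3.61936172e+01  4.51090871e+00 -2.63739851e+01 -2.67217765e-03
 -5.91199392e+01  2.79206557e+01]
[325.10795105 247.924064  ]
```

View pics/w1.png

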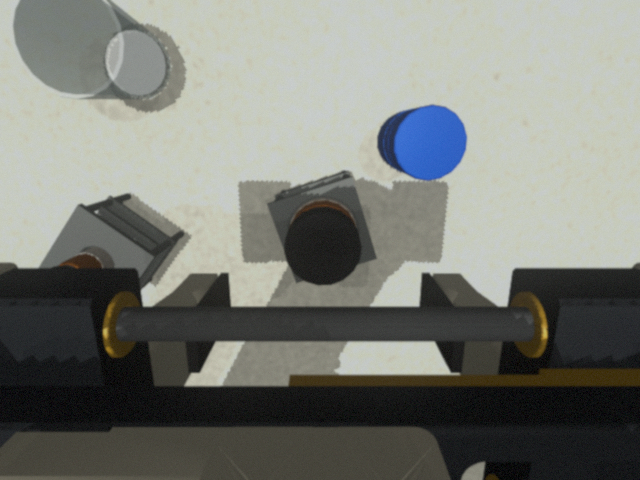

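The wrist view shows the black cap at about (323,245), against a prediction of (325,248). The finger midline is near column 325. I'll fit the cap precisely.

```bash
python3 - <<'E'
from h import *
g=cv2.imread('pics/w1.png').astype(int)
m=((g.max(2)<38)).astype(np.uint8); m[:190]=0;m[290:]=0;m[:,:275]=0;m[:,:][:,370:]=0
m=cv2.morphologyEx(m,cv2.MORPH_OPEN,np.ones((5,5)))
c=max(cv2.findContours(m,0,1)[0],key=cv2.contourArea); print(cv2.fitEllipse(c),cv2.minEnclosingCircle(c),cv2.boundingRect(c))
(x,y),_,_=cv2.fitEllipse(c)
print(atz('w1',(x,y),.115),load('w1')[0])
# project model ring of cap top for several centres
best=[]
for z in(.115,):
    R=[proj('w1',(.473+.025*np.cos(a),.107+.025*np.sin(a),z)) for a in np.linspace(0,6.28,60)]; R=np.array(R); print(R.min(0),R.max(0))
s=r.get_state(); 
for t in (.159,): print('tool axis pt px at cap height',proj('w1',(*s['tcp_pos'][:2],.115)))
print('tri3',tri([('scene0',(320.6,155.4)),('side0',(353.4,290.2)),('w1',(x,y))]))
for u in((228,320),(422,320)): print(atz('w1',u,s['tcp_pos'][2]-.159))
E
```

```text
((327.0956726074219, 252.88275146484375), (55.179222106933594, 68.09252166748047), 56.59951400756836) ((323.5, 247.5), 37.39662170410156) (291, 222, 69, 62)
[0.46946937 0.10730599 0.115     ] [[371.22258787   0.         324.73625462]
 [  0.         371.22258787 233.82739952]
 [  0.           0.           1.        ]]
[285.7060706  209.25258695] [364.51016265 284.47099892]
tool axis pt px at cap height [323.50330758 249.81754865]
tri3 [0.47176757 0.10753303 0.11354988]
[0.48716068 0.14464125 0.20166504]
[0.45227488 0.07272283 0.20166504]
```

```bash
python3 - <<'E'
from h import *
g=cv2.imread('pics/w1.png').astype(int).max(2)
for y in (240,246,252): print(y,g[y,276:296],g[y,352:374])
print(g[270:296,323], g[196:222,323]); print(cv2.imread('pics/w1.png')[196:222,323].tolist())
E
```

```text
240 [121 119 115 113  94  75  69  67  61  44  41  37  34  38  40  35  36  35
  36  40] [ 33  33  31  33  33  33  31  42  54  65  64  65  65  68  68  66  69  65
  76 101 125 131]
246 [124 117 122 121 123 117 100  79  54  43  35  35  41  35  34  38  33  38
  37  35] [ 35  34  31  32  35  24  27  36  36  47  56  61  64  66  66  63  66  63
  66  69  79 102]
252 [126 126 123 125 121 121 121 112  80  51  40  34  35  40  36  34  39  37
  34  30] [32 35 27 37 37 32 34 33 41 57 62 68 70 70 69 65 66 68 67 65 67 66]
[ 33  31  29  34  29  32  37  27  35  32  32  26  36  39  62 112 136 140
 138 140 138 135 132 130 131 131] [73 77 89 97 92 73 63 63 79 86 73 46 30 34 37 32 34 34 43 37 39 36 39 32
 35 29]
[[68, 73, 70], [68, 74, 77], [79, 84, 89], [84, 93, 97], [71, 82, 92], [46, 60, 73], [34, 46, 63], [29, 45, 63], [40, 56, 79], [25, 53, 86], [32, 48, 73], [35, 41, 46], [29, 30, 29], [31, 34, 33], [33, 37, 37], [28, 26, 32], [30, 34, 32], [30, 31, 34], [38, 43, 42], [33, 37, 37], [39, 37, 37], [34, 36, 36], [37, 38, 39], [32, 32, 32], [32, 35, 35], [26, 25, 29]]
```

Emit:
carry_out(
  plan=[
    [[0.001, -0.001, 0.012], [0, 0, 0], 0],
    [[0, 0, 0.015], [0, 0, 0], 0],
    [[0, 0, 0.015], [0, 0, 0], 0],
    [[0, 0, 0.015], [0, 0, 0], 0],
    [[0, 0, 0.015], [0, 0, 0], 20],
    [[0, 0, 0.012], [0, 0, 0], 40],
    [[0, 0, 0.01], [0, 0, 0], 60],
    [[0, 0, 0.008], [0, 0, 0], 80],
    [[0, 0, 0.004], [0, 0, 0], 90],
    [[0, 0, 0], [0, 0, 0], 95],
    [[0, 0, 0], [0, 0, 0], 95],
  ],
  grip_force=15,
)

```text
time_s: 2.7
tcp_pos: [0.4737, 0.1089, 0.2549]
eef_rot: [-180.0, -0.0, -25.8]
contact_force: [0.3, 1.0, 0.5]
gripper_width: 0.0558
```

```bash
python3 - <<'E'
from h import *
s=r.get_state(); print(s['time_s'],s['tcp_pos'],s['eef_rot'],s['contact_force'],s['gripper_width'])
snap('wrist','w2')
E
```

```text
2.7 [0.47366351 0.10889746 0.25488434] [-1.79999939e+02 -7.11904991e-03 -2.57913692e+01] [0.30284828 0.97126782 0.49696094] 0.05584438482766472
```

View pics/w2.png

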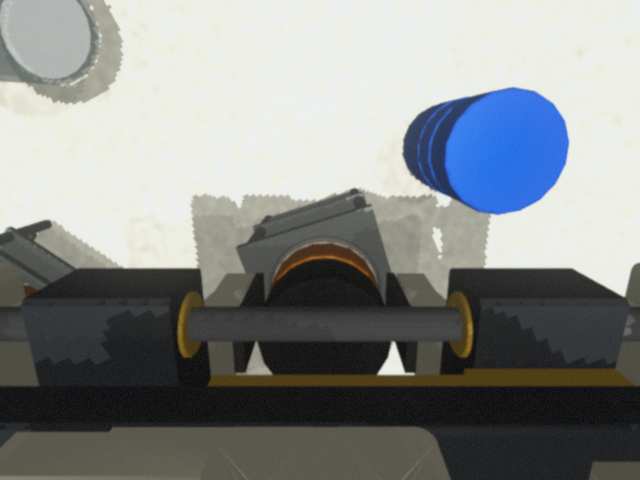

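The jar spans columns 262–390 (centre 326) and the finger midline is at 326, so it is centred. I'll close gently.

Emit:
carry_out(
  plan=[
    [[0, 0, 0], [0, 0, 0], 102],
    [[0, 0, 0], [0, 0, 0], 106],
    [[0, 0, 0], [0, 0, 0], 110],
    [[0, 0, 0], [0, 0, 0], 114],
    [[0, 0, 0], [0, 0, 0], 120],
    [[0, 0, 0], [0, 0, 0], 135],
    [[0, 0, 0], [0, 0, 0], 150],
    [[0, 0, 0], [0, 0, 0], 150],
  ],
  grip_force=20,
)

```text
time_s: 3.42
tcp_pos: [0.4739, 0.1086, 0.2551]
eef_rot: [-180.0, -0.0, -25.8]
contact_force: [-0.7, 0.6, 4.4]
gripper_width: 0.0498
```

Emit:
carry_out(
  plan=[
    [[0, 0, -0.001], [0, 0, 0], 150],
    [[0, 0, -0.002], [0, 0, 0], 150],
    [[0, 0, -0.003], [0, 0, 0], 150],
    [[0, 0, -0.003], [0, 0, 0], 150],
    [[0, 0, -0.003], [0, 0, 0], 150],
    [[0, 0, 0], [0, 0, 0], 150],
  ],
)

```text
time_s: 3.92
tcp_pos: [0.4737, 0.1085, 0.2673]
eef_rot: [-180.0, -0.0, -25.8]
contact_force: [0.4, -0.3, -1.5]
gripper_width: 0.0499
```

```bash
python3 - <<'E'
from h import *
s=r.get_state(); print(s['time_s'],s['tcp_pos'],s['contact_force'],s['moment'],s['gripper_width'])
snap('scene','s3');snap('side','d3')
def crop(n,x,y,w,h,s): 
    return cv2.resize(cv2.imread(f'pics/{n}.png')[y:y+h,x:x+w],None,fx=s,fy=s,interpolation=cv2.INTER_CUBIC)
cv2.imwrite('pics/c3.png',np.hstack([crop('s3',260,120,100,100,4),crop('d3',300,255,100,100,4)]))
E
```

```text
3.9167 [0.47370925 0.10851044 0.2672981 ] [ 0.35723018 -0.28523882 -1.51624607] [ 0.01059946 -0.05007449 -0.01331803] 0.04985316664050872
```

View pics/c3.png

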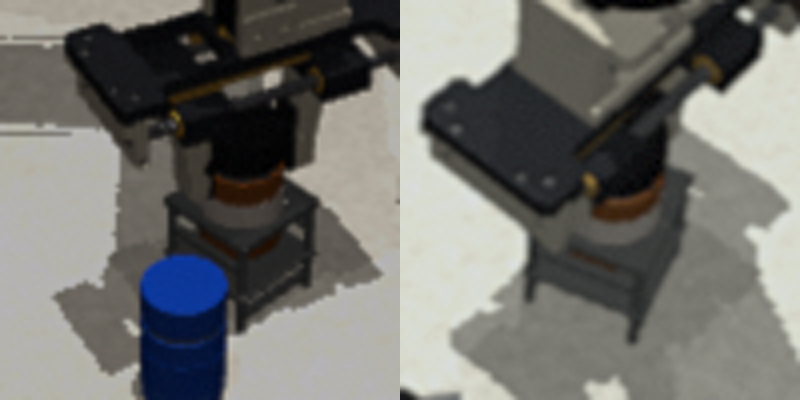

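The jar is rising, with its paper band showing. The stand stays flat on the bench, and the force is about the jar's weight. I'll continue.

Emit:
carry_out(
  plan=[
    [[0, 0, -0.003], [0, 0, 0], 150],
    [[0, 0, -0.005], [0, 0, 0], 150],
    [[0, 0, -0.005], [0, 0, 0], 150],
    [[0, 0, -0.005], [0, 0, 0], 150],
    [[0, 0, -0.005], [0, 0, 0], 150],
    [[0, 0, -0.005], [0, 0, 0], 150],
    [[0, 0, -0.008], [0, 0, 0], 150],
    [[0, 0, -0.01], [0, 0, 0], 150],
    [[0, 0, -0.012], [0, 0, 0], 150],
    [[0, 0, -0.012], [0, 0, 0], 150],
    [[0, 0, -0.008], [0, 0, 0], 150],
    [[0, 0, 0], [0, 0, 0], 150],
  ],
)

```text
time_s: 5.02
tcp_pos: [0.4741, 0.1087, 0.347]
eef_rot: [-179.8, -0.1, -25.8]
contact_force: [-0.2, -0.4, -1.7]
gripper_width: 0.0498
```

```bash
python3 - <<'E'
from h import *
s=r.get_state(); print(s['time_s'],s['tcp_pos'],s['eef_rot'],s['contact_force'],s['gripper_width'])
snap('scene','s4');snap('side','d4')
def crop(n,x,y,w,h,s): 
    return cv2.resize(cv2.imread(f'pics/{n}.png')[y:y+h,x:x+w],None,fx=s,fy=s,interpolation=cv2.INTER_CUBIC)
cv2.imwrite('pics/c4.png',np.vstack([np.hstack([crop('s4',260,100,100,100,4),crop('d4',300,255,100,100,4)]),np.hstack([crop('scene0',280,140,80,40,5),crop('side0',310,285,80,40,5)])]))
E
```

```text
5.0167 [0.47410227 0.10872165 0.34695178] [-1.79830671e+02 -1.22785601e-01 -2.58113186e+01] [-0.24232346 -0.44650154 -1.72015404] 0.0497694920963102
```

View pics/c4.png

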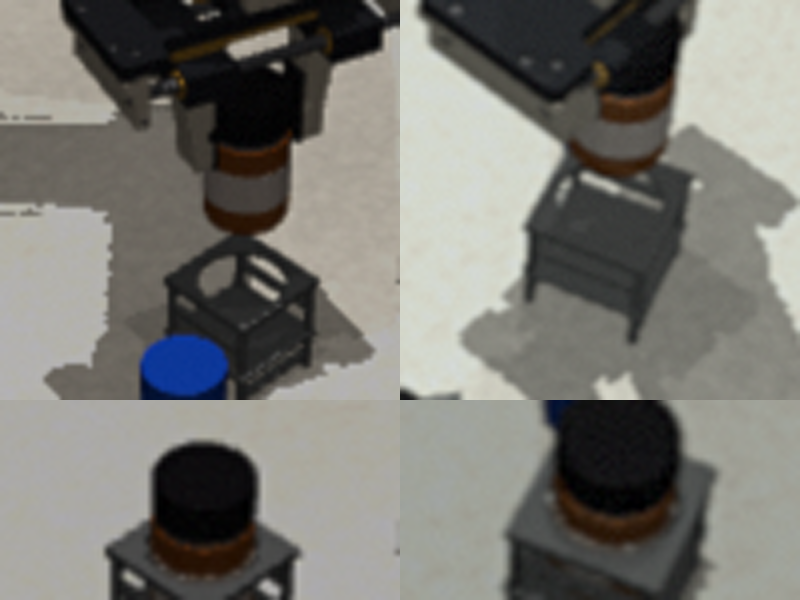

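The stand has not moved: its plate corner is at scene (301.3,170.5), and it was at (301.4,170.4). The jar is clear of it, so I'll carry it over.

Emit:
carry_out(
  plan=[
    [[0.008, 0.009, 0], [0, 0, 0], 150],
    [[0.016, 0.017, 0], [0, 0, 0], 150],
    [[0.02, 0.0215, 0], [0, 0, 0], 150],
    [[0.02, 0.0215, 0], [0, 0, 0], 150],
    [[0.02, 0.0215, 0], [0, 0, 0], 150],
    [[0.02, 0.0215, 0], [0, 0, 0], 150],
    [[0.02, 0.0215, 0], [0, 0, 0], 150],
    [[0.02, 0.0215, 0], [0, 0, 0], 150],
    [[0.02, 0.0215, 0], [0, 0, 0], 150],
    [[0.016, 0.018, 0], [0, 0, 0], 150],
    [[0.01, 0.011, 0], [0, 0, 0], 150],
    [[0.005, 0.006, 0], [0, 0, 0], 150],
  ],
)

```text
time_s: 6.12
tcp_pos: [0.5571, -0.1687, 0.3433]
eef_rot: [179.9, 0.1, -25.9]
contact_force: [-0.4, 0.4, -1.5]
gripper_width: 0.0498
```

Emit:
carry_out(
  plan=[
    [[0, 0, 0], [0, 0, -5.5], 150],
    [[0, 0, 0], [0, 0, -5.5], 150],
    [[0, 0, 0], [0, 0, -5.5], 150],
    [[0, 0, 0], [0, 0, -5.5], 150],
    [[0, 0, 0], [0, 0, 0], 150],
    [[0, 0, 0], [0, 0, 0], 150],
  ],
)

```text
time_s: 6.62
tcp_pos: [0.5568, -0.1665, 0.3441]
eef_rot: [-180.0, 0.1, -4.0]
contact_force: [0.2, 0.5, -2.4]
gripper_width: 0.0493
```

```bash
python3 - <<'E'
from h import *
s=r.get_state(); print(s['time_s'],s['tcp_pos'],s['eef_rot'],s['contact_force'],s['gripper_width'])
snap('wrist','w5')
for p in ((.5905,-.2165,.045),(.597,-.121,.045),(.643,-.172,.045)): print(proj('w5',p))
E
```

```text
6.6167 [ 0.55678478 -0.16645853  0.34411588] [-1.79993724e+02  5.58553574e-02 -3.97996224e+00] [ 0.1659475   0.54879131 -2.39329383] 0.04934914806593372
[387.47382716 179.43973042]
[259.35185798 179.65360879]
[323.0700484  110.00042776]
```

View pics/w5.png

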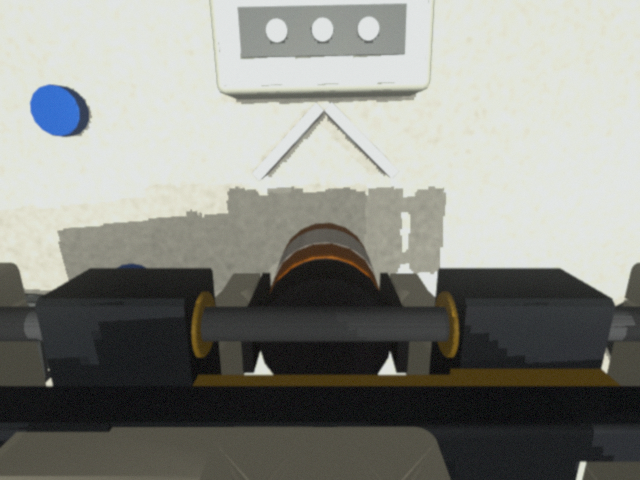

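The V's inner corner is at (324,113) and its inner wall ends are near (264,178) and (389,175). The housing edge is level, so the tool is aligned with the reader.

```bash
python3 - <<'E'
from h import *
c=atz('w5',(324,113),.045);a=atz('w5',(265,179),.045);b=atz('w5',(388,176),.045)
h1=atz('w5',(222,93),.05);h2=atz('w5',(428,93),.05)
print(c,a,b,h1,h2,h2-h1, np.degrees(np.arctan2(-(h1-h2)[0],(h1-h2)[1])))
print('axis px',proj('w5',(.5568,-.1665,.045)))
E
```

```text
[ 0.64092677 -0.17251765  0.045     ] [ 0.59719055 -0.12526547  0.045     ] [ 0.59303008 -0.21695442  0.045     ] [ 0.65873445 -0.10312254  0.05      ] [ 0.64881264 -0.24510683  0.05      ] [-0.00992181 -0.14198429  0.        ] -3.997310595712386
axis px [323.87172424 227.53097739]
```

Emit:
carry_out(
  plan=[
    [[0, 0, 0.006], [0, 0, 0], 150],
    [[0, 0, 0.012], [0, 0, 0], 150],
    [[0, 0, 0.015], [0, 0, 0], 150],
    [[0, 0, 0.015], [0, 0, 0], 150],
    [[0, 0, 0.015], [0, 0, 0], 150],
    [[0, 0, 0.015], [0, 0, 0], 150],
    [[0, 0, 0.012], [0, 0, 0], 150],
    [[0, 0, 0.01], [0, 0, 0], 150],
    [[0, 0, 0.007], [0, 0, 0], 150],
    [[0, 0, 0.003], [0, 0, 0], 150],
    [[0, 0, 0], [0, 0, 0], 150],
  ],
)

```text
time_s: 7.58
tcp_pos: [0.5569, -0.1668, 0.234]
eef_rot: [180.0, 0.1, -3.9]
contact_force: [-0.3, -0.4, -0.7]
gripper_width: 0.0499
```

Emit:
carry_out(
  plan=[
    [[0, 0, 0.002], [0, 0, 0], 150],
    [[0, 0, 0.002], [0, 0, 0], 150],
    [[0, 0, 0], [0, 0, 0], 150],
  ],
)

```text
time_s: 7.83
tcp_pos: [0.557, -0.1668, 0.2309]
eef_rot: [-180.0, -0.0, -3.8]
contact_force: [-0.9, 1.4, -2.5]
gripper_width: 0.0501
```

Emit:
carry_out(
  plan=[
    [[0, 0, 0.0015], [0, 0, 0], 150],
    [[0, 0, 0.0015], [0, 0, 0], 150],
    [[0, 0, 0.001], [0, 0, 0], 150],
    [[0, 0, 0], [0, 0, 0], 150],
  ],
)

```text
time_s: 8.17
tcp_pos: [0.5569, -0.1668, 0.2265]
eef_rot: [-180.0, 0.0, -3.8]
contact_force: [-0.7, -0.4, -1.7]
gripper_width: 0.0498
```

Emit:
carry_out(
  plan=[
    [[0, 0, 0.001], [0, 0, 0], 150],
    [[0, 0, 0], [0, 0, 0], 150],
  ],
)

```text
time_s: 8.33
tcp_pos: [0.5569, -0.1669, 0.2255]
eef_rot: [-180.0, 0.0, -3.8]
contact_force: [0.3, -0.4, -1.5]
gripper_width: 0.0495
```

Emit:
carry_out(
  plan=[
    [[0, 0, 0.0008], [0, 0, 0], 150],
    [[0, 0, 0], [0, 0, 0], 150],
  ],
)

```text
time_s: 8.5
tcp_pos: [0.5571, -0.1668, 0.2252]
eef_rot: [180.0, -0.0, -3.8]
contact_force: [-0.6, 0.5, 1.0]
gripper_width: 0.0497
```

Emit:
carry_out(
  plan=[
    [[0, 0, 0.0005], [0, 0, 0], 150],
    [[0, 0, 0], [0, 0, 0], 150],
  ],
)

```text
time_s: 8.67
tcp_pos: [0.5571, -0.1668, 0.2252]
eef_rot: [180.0, -0.0, -3.8]
contact_force: [-2.4, 1.5, 5.6]
gripper_width: 0.0497
```

The jar is on the bench. I'll open and go up.

Emit:
carry_out(
  plan=[
    [[0, 0, 0], [0, 0, 0], 108],
    [[0, 0, 0], [0, 0, 0], 100],
    [[0, 0, 0], [0, 0, 0], 80],
    [[0, 0, 0], [0, 0, 0], 50],
    [[0, 0, 0], [0, 0, 0], 30],
    [[0, 0, 0], [0, 0, 0], 30],
    [[0, 0, -0.005], [0, 0, 0], 30],
    [[0, 0, -0.01], [0, 0, 0], 30],
    [[0, 0, -0.015], [0, 0, 0], 30],
    [[0, 0, -0.015], [0, 0, 0], 30],
    [[0, 0, -0.015], [0, 0, 0], 30],
    [[0, 0, -0.01], [0, 0, 0], 30],
  ],
)

```text
time_s: 9.67
tcp_pos: [0.5573, -0.1669, 0.2969]
eef_rot: [180.0, -0.1, -3.8]
contact_force: [0.5, -0.1, 0.0]
gripper_width: 0.0771
```

```bash
python3 - <<'E'
from h import *
s=r.get_state(); print(s['time_s'],s['tcp_pos'],s['eef_rot'],s['contact_force'],s['gripper_width'])
snap('wrist','w6')
snap('scene','s6');snap('side','d6')
def crop(n,x,y,w,h,s): 
    return cv2.resize(cv2.imread(f'pics/{n}.png')[y:y+h,x:x+w],None,fx=s,fy=s,interpolation=cv2.INTER_CUBIC)
cv2.imwrite('pics/c6.png',np.hstack([crop('s6',230,200,100,100,4),crop('d6',290,150,100,100,4)]))
E
```

```text
9.6667 [ 0.55731955 -0.1669369   0.29689627] [ 1.79993020e+02 -1.40168638e-01 -3.81355283e+00] [ 0.5155129  -0.13081725  0.00128218] 0.07713757471063175
```

View pics/c6.png

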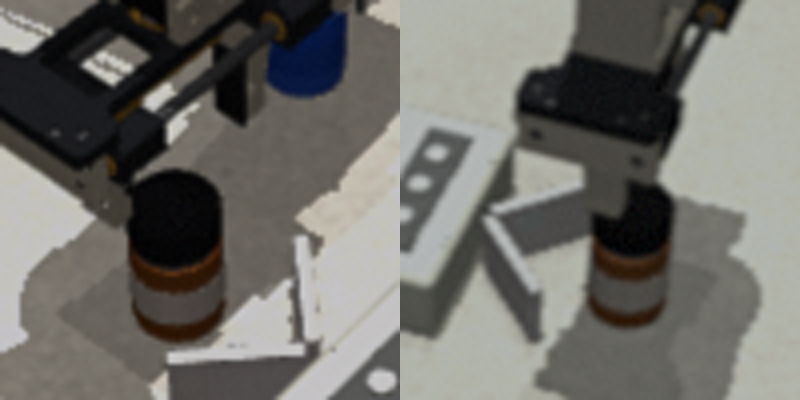

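The jar stands upright and free, short of the V. I'll back off behind it, set a 30 mm gap as a cradle, and lower.

Emit:
carry_out(
  plan=[
    [[-0.01, 0, 0], [0, 0, 0], 60],
    [[-0.02, 0, 0], [0, 0, 0], 100],
    [[-0.02, 0, 0], [0, 0, 0], 140],
    [[-0.015, 0, 0], [0, 0, 0], 168],
    [[-0.005, 0, 0.01], [0, 0, 0], 168],
    [[0, 0, 0.02], [0, 0, 0], 168],
    [[0, 0, 0.02], [0, 0, 0], 168],
    [[0, 0, 0.02], [0, 0, 0], 168],
    [[0, 0, 0.012], [0, 0, 0], 168],
    [[0, 0, 0.006], [0, 0, 0], 168],
    [[0, 0, 0], [0, 0, 0], 168],
  ],
)

```text
time_s: 10.73
tcp_pos: [0.4859, -0.1622, 0.2045]
eef_rot: [180.0, 0.2, -3.8]
contact_force: [-0.1, -0.1, 0.2]
gripper_width: 0.03
```

```bash
python3 - <<'E'
from h import *
s=r.get_state(); print(s['time_s'],s['tcp_pos'],s['eef_rot'],s['contact_force'],s['gripper_width'])
snap('wrist','w7')
E
```

```text
10.7333 [ 0.48590956 -0.16219545  0.20452957] [179.98322311   0.23193814  -3.84745169] [-0.08893094 -0.13342389  0.21838956] 0.029954287670644075
```

View pics/w7.png

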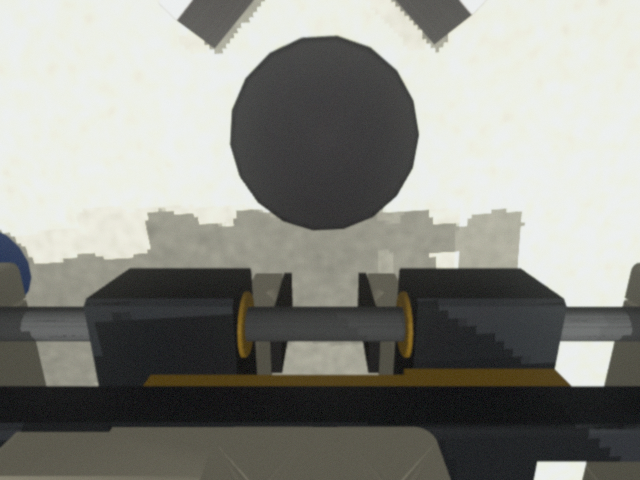

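The jar is centred at column 324, and the finger midline is at 325. I'll approach to contact and begin to push.

Emit:
carry_out(
  plan=[
    [[0.006, 0, -0.003], [0, 0, 0], 168],
    [[0.01, 0, 0], [0, 0, 0], 168],
    [[0.008, 0, 0], [0, 0, 0], 168],
    [[0.005, 0, 0], [0, 0, 0], 168],
    [[0.003, 0, 0], [0, 0, 0], 168],
    [[0.003, 0, 0], [0, 0, 0], 168],
    [[0.003, 0, 0], [0, 0, 0], 168],
    [[0.003, 0, 0], [0, 0, 0], 168],
    [[0.003, 0, 0], [0, 0, 0], 168],
    [[0.004, 0, 0], [0, 0, 0], 168],
    [[0.004, 0, 0], [0, 0, 0], 168],
    [[0.004, 0, 0], [0, 0, 0], 168],
  ],
)

```text
time_s: 11.78
tcp_pos: [0.5433, -0.1659, 0.2093]
eef_rot: [180.0, 0.0, -3.8]
contact_force: [-0.4, -0.4, 0.8]
gripper_width: 0.0303
```

Emit:
carry_out(
  plan=[
    [[0.003, 0, 0], [0, 0, 0], 168],
    [[0.003, 0, 0], [0, 0, 0], 168],
    [[0.003, 0, 0], [0, 0, 0], 168],
    [[0.003, 0, 0], [0, 0, 0], 168],
    [[0.003, 0, 0], [0, 0, 0], 168],
    [[0.003, 0, 0], [0, 0, 0], 168],
    [[0.002, 0, 0], [0, 0, 0], 168],
    [[0, 0, 0], [0, 0, 0], 168],
  ],
)

```text
time_s: 12.45
tcp_pos: [0.5634, -0.1673, 0.2093]
eef_rot: [180.0, -0.0, -3.8]
contact_force: [0.6, 0.3, -1.2]
gripper_width: 0.03
```

```bash
python3 - <<'E'
from h import *
s=r.get_state(); print(s['time_s'],s['tcp_pos'],s['eef_rot'],s['contact_force'],s['gripper_width'])
snap('wrist','w8')
E
```

```text
12.45 [ 0.56344381 -0.16726007  0.20934398] [ 1.79998508e+02 -2.24987156e-02 -3.82291271e+00] [ 0.63948859  0.29150189 -1.15181334] 0.030014341809893662
```

View pics/w8.png

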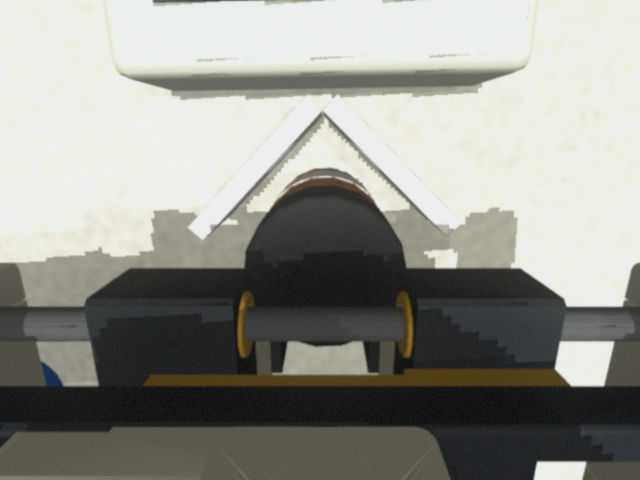

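The jar is tracking upright and centred (column 325) into the V, with about 13 mm to go.

Emit:
carry_out(
  plan=[
    [[0.002, 0, 0], [0, 0, 0], 168],
    [[0.002, 0, 0], [0, 0, 0], 168],
    [[0.002, 0, 0], [0, 0, 0], 168],
    [[0.002, 0, 0], [0, 0, 0], 168],
    [[0.001, 0, 0], [0, 0, 0], 168],
    [[0, 0, 0], [0, 0, 0], 168],
  ],
)

```text
time_s: 13.0
tcp_pos: [0.5722, -0.1679, 0.2093]
eef_rot: [180.0, -0.0, -3.8]
contact_force: [-0.9, 0.1, 0.6]
gripper_width: 0.0297
```

Emit:
carry_out(
  plan=[
    [[0.001, 0, 0], [0, 0, 0], 168],
    [[0.001, 0, 0], [0, 0, 0], 168],
    [[0, 0, 0], [0, 0, 0], 168],
  ],
)

```text
time_s: 13.25
tcp_pos: [0.5741, -0.168, 0.2094]
eef_rot: [180.0, -0.0, -3.8]
contact_force: [-1.0, 0.0, -0.4]
gripper_width: 0.03
```

Emit:
carry_out(
  plan=[
    [[0.001, 0, 0], [0, 0, 0], 168],
    [[0, 0, 0], [0, 0, 0], 168],
  ],
)

```text
time_s: 13.42
tcp_pos: [0.575, -0.1681, 0.2094]
eef_rot: [180.0, 0.0, -3.8]
contact_force: [-2.2, 0.3, -0.1]
gripper_width: 0.0297
```

Emit:
carry_out(
  plan=[
    [[0.001, 0, 0], [0, 0, 0], 168],
    [[0, 0, 0], [0, 0, 0], 168],
  ],
)

```text
time_s: 13.58
tcp_pos: [0.576, -0.1681, 0.2094]
eef_rot: [180.0, -0.0, -3.8]
contact_force: [-0.6, -0.1, -0.1]
gripper_width: 0.0299
```

Emit:
carry_out(
  plan=[
    [[0.001, 0, 0], [0, 0, 0], 168],
    [[0, 0, 0], [0, 0, 0], 168],
  ],
)

```text
time_s: 13.75
tcp_pos: [0.5771, -0.1682, 0.2094]
eef_rot: [180.0, -0.0, -3.8]
contact_force: [-1.4, 0.4, 0.3]
gripper_width: 0.0299
```

Emit:
carry_out(
  plan=[
    [[0.001, 0, 0], [0, 0, 0], 168],
    [[0, 0, 0], [0, 0, 0], 168],
  ],
)

```text
time_s: 13.92
tcp_pos: [0.5778, -0.1682, 0.2093]
eef_rot: [-180.0, 0.0, -3.8]
contact_force: [-1.9, 1.3, 1.1]
gripper_width: 0.0301
```

```bash
python3 - <<'E'
from h import *
s=r.get_state(); print(s['time_s'],s['tcp_pos'],s['contact_force'],s['moment'])
snap('wrist','w9')
g=cv2.imread('pics/w9.png').astype(int).max(2); p=cv2.imread('pics/w8.png').astype(int).max(2)
for n,q in(('w8',p),('w9',g)): print(n,q[270,236:260],q[270,392:416],q[150:200,325])
E
```

```text
13.9167 [ 0.57780069 -0.16821704  0.20929313] [-1.949999    1.29790389  1.08582207] [0.16752175 0.67412781 0.02180934]
w8 [41 39 37 33 41 40 36 35 39 35 36 31 35 34 33 32 33 35 33 32 36 34 32 33] [36 35 40 37 35 33 38 34 35 32 35 39 35 37 38 34 35 38 37 33 36 38 40 38] [239 239 238 238 239 239 239 239 238 239 238 238 240 238 239 237 235 214
 157 111 108 108 114 114 118 154 198 175 120  92  91  89  93  93 103  83
  58  54  52  50  47  49  47  46  44  48  55  61  60  66]
w9 [36 34 37 37 38 40 39 37 34 33 31 40 33 31 33 39 34 34 37 40 35 30 35 39] [33 38 39 34 44 31 39 35 38 38 30 36 35 37 35 38 35 36 38 36 36 38 34 38] [236 230 223 226 232 233 234 233 235 235 235 234 235 235 235 236 233 227
 183 128 108 112 114 113 113 134 177 187 146 103  86  85  91  91  96  83
  68  55  52  50  52  54  51  52  50  52  50  60  63  65]
```

Emit:
carry_out(
  plan=[
    [[0.001, 0, 0], [0, 0, 0], 168],
    [[0, 0, 0], [0, 0, 0], 168],
  ],
)

```text
time_s: 14.13
tcp_pos: [0.5782, -0.1683, 0.2092]
eef_rot: [-180.0, 0.1, -3.8]
contact_force: [-5.0, 1.7, 3.2]
gripper_width: 0.0297
```

```bash
python3 - <<'E'
from h import *
s=r.get_state(); print(s['time_s'],s['tcp_pos'],s['contact_force'],s['moment'])
snap('wrist','w10')
E
```

```text
14.1333 [ 0.5782312  -0.16825701  0.20920944] [-4.9531901   1.66870677  3.20458638] [0.55184815 1.69876185 0.00825635]
```

The force is rising (5 N) and shared by both walls, so the jar looks seated. To take out any lateral hold from the cradle, I'll back off, close the fingers and give a light push with the flat front.

Emit:
carry_out(
  plan=[
    [[-0.001, 0, 0], [0, 0, 0], 168],
    [[-0.003, 0, 0], [0, 0, 0], 168],
    [[-0.008, 0, 0], [0, 0, 0], 168],
    [[-0.01, 0, 0], [0, 0, 0], 168],
    [[-0.003, 0, 0], [0, 0, 0], 200],
    [[0, 0, 0], [0, 0, 0], 240],
    [[0, 0, 0], [0, 0, 0], 255],
    [[0, 0, 0], [0, 0, 0], 255],
    [[0, 0, 0], [0, 0, 0], 255],
  ],
  grip_force=15,
)

```text
time_s: 14.93
tcp_pos: [0.5543, -0.1667, 0.2095]
eef_rot: [180.0, -0.0, -3.8]
contact_force: [-0.2, 0.2, 0.2]
gripper_width: 0.003
```

Emit:
carry_out(
  plan=[
    [[0.005, 0, 0], [0, 0, 0], 255],
    [[0.005, 0, 0], [0, 0, 0], 255],
    [[0.003, 0, 0], [0, 0, 0], 255],
    [[0.002, 0, 0], [0, 0, 0], 255],
    [[0.001, 0, 0], [0, 0, 0], 255],
    [[0.001, 0, 0], [0, 0, 0], 255],
    [[0, 0, 0], [0, 0, 0], 255],
  ],
)

```text
time_s: 15.52
tcp_pos: [0.5711, -0.1678, 0.2092]
eef_rot: [180.0, 0.0, -3.8]
contact_force: [-0.6, -0.1, -0.4]
gripper_width: 0.0007
```

Emit:
carry_out(
  plan=[
    [[0.001, 0, 0], [0, 0, 0], 255],
    [[0.001, 0, 0], [0, 0, 0], 255],
    [[0, 0, 0], [0, 0, 0], 255],
  ],
)

```text
time_s: 15.77
tcp_pos: [0.572, -0.1679, 0.2092]
eef_rot: [-180.0, 0.1, -3.9]
contact_force: [-4.8, 2.3, 3.9]
gripper_width: 0.0002
```

Emit:
carry_out(
  plan=[
    [[0.001, 0, 0], [0, 0, 0], 255],
    [[0, 0, 0], [0, 0, 0], 255],
  ],
)

```text
time_s: 15.93
tcp_pos: [0.5724, -0.1679, 0.209]
eef_rot: [-180.0, 0.2, -3.9]
contact_force: [-7.6, 3.5, 5.5]
gripper_width: 0.0003
```

Emit:
carry_out(
  plan=[
    [[-0.002, 0, 0], [0, 0, 0], 255],
    [[-0.003, 0, 0], [0, 0, 0], 255],
    [[-0.01, 0, 0], [0, 0, 0], 255],
    [[-0.02, 0, 0], [0, 0, 0], 255],
    [[-0.025, 0, 0], [0, 0, 0], 255],
    [[-0.025, 0, 0], [0, 0, 0], 255],
    [[-0.005, 0, -0.01], [0, 0, 0], 255],
    [[0, 0, -0.025], [0, 0, 0], 255],
    [[0, 0, -0.03], [0, 0, 0], 255],
    [[0, 0, -0.03], [0, 0, 0], 255],
    [[0, 0, -0.005], [0, 0, 0], 255],
    [[0, 0, 0], [0, 0, 0], 255],
  ],
)

```text
time_s: 16.93
tcp_pos: [0.4846, -0.162, 0.3122]
eef_rot: [-180.0, -0.4, -3.8]
contact_force: [0.9, 0.1, 0.2]
gripper_width: 0.0005
```

```bash
python3 - <<'E'
from h import *
s=r.get_state(); print(s['time_s'],s['tcp_pos'],s['eef_rot'],s['contact_force'])
snap('wrist','w11');snap('scene','s11');snap('side','d11')
g=cv2.imread('pics/w11.png').astype(int).max(2)
print('pred cap top',proj('w11',(.6065,-.170,.085)),'corner',proj('w11',(.641,-.1725,.045)))
x0,y0=map(int,proj('w11',(.6065,-.170,.085)))
m=(g<90).astype(np.uint8); m[:y0-60]=0;m[y0+60:]=0;m[:,:x0-60]=0;m[:,x0+60:]=0
m=cv2.morphologyEx(m,cv2.MORPH_OPEN,np.ones((7,7)))
cs=cv2.findContours(m,0,1)[0]
for c in cs: 
    if cv2.contourArea(c)>300: print('blob',cv2.boundingRect(c),cv2.fitEllipse(c))
# rendered-size check of the picture, coarse ASCII
sub=g[y0-72:y0+72:6,x0-100:x0+100:4]
print('\n'.join(''.join('#' if v<55 else '+' if v<110 else '.' if v<190 else ' ' for v in row) for row in sub))
# other things: pixel change start->now away from arm
for a,b in(('scene0','s11'),('side0','d11')):
    A=cv2.imread(f'pics/{a}.png');B=cv2.imread(f'pics/{b}.png')
    d=(cv2.absdiff(A,B).max(2)>60).astype(np.uint8); d=cv2.morphologyEx(d,cv2.MORPH_OPEN,np.ones((3,3)))
    n,l,st,_=cv2.connectedComponentsWithStats(d); print(b,[tuple(t) for t in st[1:].tolist() if t[4]>25])
E
```

```text
16.9333 [ 0.48459704 -0.16198985  0.31216835] [-179.97663337   -0.3518836    -3.81079513] [0.89308337 0.09026649 0.19401921]
pred cap top [323.11360678  30.65951612] corner [323.7348053 -16.6165591]

s11 [(150, 0, 107, 52, 2634), (278, 0, 22, 10, 124), (303, 0, 37, 18, 492), (356, 0, 9, 13, 107), (387, 0, 6, 6, 28), (172, 12, 135, 78, 5148), (76, 16, 64, 56, 1155), (263, 42, 130, 51, 2794), (88, 74, 16, 17, 167), (171, 81, 135, 212, 11463), (101, 97, 17, 18, 194), (94, 113, 23, 22, 323), (310, 148, 22, 26, 390), (234, 233, 6, 8, 39), (280, 255, 25, 32, 683)]
d11 [(475, 0, 144, 82, 5679), (613, 17, 11, 6, 46), (377, 34, 8, 5, 27), (396, 34, 10, 5, 33), (354, 43, 52, 48, 737), (407, 83, 44, 14, 340), (349, 97, 66, 103, 3399), (363, 137, 8, 6, 41), (318, 189, 19, 14, 197), (592, 206, 48, 30, 495), (323, 210, 14, 17, 187), (356, 220, 41, 99, 2097), (558, 230, 31, 62, 1083), (343, 289, 5, 6, 28), (360, 288, 5, 6, 29), (345, 308, 16, 5, 55), (531, 372, 29, 31, 661), (624, 375, 8, 8, 40), (635, 391, 5, 9, 37), (438, 409, 202, 71, 10898)]
```

Only the jar's old and new places changed on the bench, apart from the arm and its shadow. I'll move the wrist camera to check the seating numerically.

Emit:
carry_out(
  plan=[
    [[0, 0, -0.02], [0, 0, 0], 255],
    [[0.01, 0, -0.02], [0, 0, 0], 255],
    [[0.02, 0, -0.02], [0, 0, 0], 255],
    [[0.02, 0, 0], [0, 0, 0], 255],
    [[0.01, 0, 0], [0, 0, 0], 255],
    [[0, 0, 0], [0, 0, 0], 255],
    [[0, 0, 0], [0, 0, 0], 255],
  ],
)

```text
time_s: 17.67
tcp_pos: [0.5436, -0.1659, 0.3671]
eef_rot: [-180.0, 0.2, -3.9]
contact_force: [0.5, -0.5, -0.1]
gripper_width: 0.0002
```

```bash
python3 - <<'E'
from h import *
s=r.get_state(); print(s['time_s'],s['tcp_pos'],s['eef_rot'])
snap('wrist','w12');snap('scene','s12');snap('side','d12')
I=cv2.imread('pics/w12.png'); g=I.astype(int).max(2)
p=proj('w12',(.606,-.170,.085)); x0,y0=p.astype(int)
print('pred cap top',p,'corner',proj('w12',(.641,-.1725,.045)))
sub=g[max(0,y0-66):y0+66:4,x0-100:x0+100:2]
print('\n'.join(''.join('#' if v<60 else '+' if v<120 else '.' if v<200 else ' ' for v in row) for row in sub))
for dy in(-16,-8,0,8,16): 
    row=np.where(g[y0+dy,x0-70:x0+70]<75)[0]; print(dy,row.min()+x0-70,row.max()+x0-70) if len(row) else print(dy,'-')
col=np.where(g[max(0,y0-70):y0+70,x0]<75)[0]; print('col',col.min()+max(0,y0-70),col.max()+max(0,y0-70))
A=np.array([proj('w12',(.606+.025*np.cos(a),-.170+.025*np.sin(a),.085)) for a in np.linspace(0,6.28,90)]); print(A.min(0),A.max(0))
E
```

```text
17.6667 [ 0.5435589  -0.1659019   0.36705184] [-179.99483177    0.23869205   -3.85313425]
pred cap top [323.49563966 143.97073668] corner [323.83306296  94.7116353 ]
   ..+++++++++++++++++++++++++++++++++++++++++++++++++++++++++++++++++++++++++++++++++++++++++.     
       ..+++++++++++++++++++++++++++++++++++++++++++++++++++++++++++++++++++++++++.+++........      
         ...............................................................................  ..        
                                                                                                    
                                                  .                                                 
                                                .++++                                               
                                              .++....++                                             
                                            .++++++++++++                                           
                                         ..+++++++++++++++++.                                       
                         
[... 1820 characters left out ...]
           .....................................                     ... 
      ..............             ...........................................                  ......
      ..............................................................................................
     ...............................................................................................
      ..............................................................................................
      ..............................................................................................
-16 293 356
-8 289 359
0 290 359
8 292 357
16 296 354
col 106 176
[286.90204506 105.33042623] [360.08925669 180.59828101]
```

```bash
python3 -c "
from plant import r
print(r.get_state()['time_s']); print(r.close_job())"
```

```text
17.8167
the job is handed in; nothing more can be done
None
```

The job is done and handed in at 17.8 s of the 64 s allowed. The jar stands in the reader's V, against both faces as far as the measurements show.

- **Lift:** I drew the jar straight up out of its stand. The stand's top-plate corner was at the same scene pixel before and after, to 0.1 px.
- **Set-down:** The jar went down upright about 49 mm short of its place, with no more than about 6 N of contact force, and I let go of it there.
- **Push:** I pushed it in low with a two-finger cradle. I then pressed it once more with closed fingers, to about 8 N along the push direction, so the cradle could not hold it off one wall.
- **Seating:** The last wrist image put the cap centre at about (324, 142) px, against (323.5, 144) predicted for the seat. That is within about 1–2 mm and symmetric in the V. The force during the push was shared by both walls, though not quite equally.
- **Other things on the bench:** A before-and-after comparison of the scene and side images showed changes only around the jar's old and new places, the arm and its shadow. I judged those by position in the image and did not examine each one.

I reached the 12-picture limit before the end, so the last seating check rests on pixel numbers and a coarse text rendering of the image, not on a viewed picture. The scene and side cameras disagreed by about 7 mm in y on the stand and V. I averaged them and corrected with the wrist camera.

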